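# Release the hold-out lock and push the under-sink tray home

### The arm

A 6-joint arm with a two-finger parallel gripper is mounted at the origin on the work surface. World frame = base frame: x ahead of the robot, y to its left, z up, the work surface at z = 0. Lengths are in mm, angles in rad, forces in N, time in s.
With the tool pointing down it reaches from about 300 to 775 mm from the base axis. Payload 14.6 kg.
Tool frame: the origin (TCP) lies between the finger pads; the fingertips stand 19 mm ahead of it and the grasp point (between the pads) is the TCP; z points along the fingers, y is the line along which they close (so a half turn about z gives the same grasp; the last joint's range is limited). The gripper opens to 94 mm and grips with 3 to 60 N. Pads are 16 mm wide; open, the fingers measure 119 mm over their backs; the gripper's body (75 mm by 177 mm) begins 78 mm behind the grasp point.
Start: joints at [-0.067, 0.3, 1.521, -0, 1.321, -0.067], TCP at [549.99, -0.002, 224.446] pointing down, gripper open.
Joint ranges: [-3.03, 3.03], [-0.79, 2.21], [0.23, 2.52], [-1.04, 4.18], [0, 3.07], [-2.55, 2.55]. Speed limits (rad/s): [2.22, 2.22, 2.57, 3.14, 3.14, 3.14].

### API

Orientations are given as [roll, pitch, yaw] about the fixed x, y, z axes, in that order (R = Rz(yaw) Ry(pitch) Rx(roll)).
In Python, from cell import monitor, imaging, job, find_in, trace gives the robot as it stands. The module is installed in compiled form; this text tells all that it offers.
- The arm moves only by the tool arm_command, never from a script. Its argument "steps" is a list of rows, each a list of 5 numbers: the opening, from 0 (shut) to 1 (fully open), then the shift along the tool's x, y, z in mm, then the turn about the tool's z in degrees. In form: [[gripper, dx, dy, dz, turn], ...]. A call has 1 to 20 rows; each row is the pose to reach, as a shift and turn from the pose commanded when the call began, along the tool's axes at that moment; what a row does not reach only later rows make up. A row lasts 1/8 s, in which the tool goes at most 62.5 mm and 10.7 degrees, less where a joint would pass 70% of its speed; a pose out of reach is approached as far as the arm can. A call with a gripper value outside its range is refused whole. The fingers move at their own pace and stop on an object; "force" is the grip in N (left out, the last holds). Time passes only in rows, so rows that repeat a pose let the fingers close. It gives the time, the measured TCP pose, the force, the opening and the grip force at its end, in the units of the state.
- monitor.read_state(): the state, without advancing time (a new reading comes with each control period).
- imaging.camera(name): name is "scene" or "side" or "wrist"; returns a dict with "img" (480x640x3 uint8, red, green, blue), "mtx" (3x3 intrinsics, pixels), "view" (4x4, takes a point from world to camera coordinates). Camera axes: x right, y down, z forward; pixel columns grow to the right and rows downward; lengths in mm; the calibration is good to about 2 mm. A picture is of the moment at which its call begins. There is no depth.
- job.sign_off(): hands the job in; it is judged then, once.
Trained networks look in a picture, given as the dict that the camera call returned (one of the last four; its "shot" number tells which), for a name from the list of things; names that differ only in an ending like _2 or _b are one class to them, and where a whole thing is asked for, a point or a joint stands for the part that bears it (a point fixed in the world has none). Each returns a list of dicts, best first, with "p" (0 to 1); they miss things now and then, are a little off and sometimes report something else, mostly with a low value. They report only what shows in the picture. A call takes as long as a camera call. They do not tell look-alikes from the thing itself.
- find_in(picture, target): "rect" ([centre column, centre row, width, height] in pixels, round what is visible of it).
- trace(picture, target): "region" (480x640 bool, what is visible of it) and "rect" ([centre column, centre row, width, height] in pixels, round what is visible of it).
The state is a dict: "clock": time; "joints": joint angles; "qd": joint speeds; "effort": joint torques, N m; "eef_pos": TCP position; "eef_rot": TCP orientation; "wrist_force": force on the tool from outside, world axes, zero at the start; "moment": the same for the moment, N m; "finger_gap": finger opening in mm; "finger_force": force on a finger pad.
Only numpy, scipy, OpenCV 4.12 (cv2) and the standard library are available. Lean on these libraries where they do the work, as an engineer would, in place of code of your own. Each camera call takes 0.05 s, during which the arm holds its last target. There are 200 camera calls.

### The job

The long pull-out tray in the sink cupboard is held out by its eccentric lock at the left end. Swing the red lever outwards and forward all the way to its release stop, so that the brass cam stands at its low point, and only then push the tray fully home against its rear stop. Pick nothing up: the things in the tray stay in it just as they stand, and the lever is left at its release stop.

Things in the scene. Friction and masses are not known exactly. Their poses are not given: they have to be found in the camera images.
- runner_frame: steel runner frame screwed to the floor (z = 0). Origin on the floor below the middle of the tray's front face as it starts; x = the tray's sliding direction, inwards, up to 0.2 rad off world x; y left, z up. Cam axis at x 75, y 274 mm. Two stop pins, 6 mm thick, 56 mm high, stand 37 mm from the cam axis, where the lever's steel arm meets them at its two stops
- tray (a joint): slide of the white plastic tray along runner_frame's x, m: 0 = fully out (start), 0.110 = fully home on the rear stop. While locked it moves only 4 to 8 mm, till its notched steel strip meets the cam. Takes 3 to 5 N to push, stays where left. Tray 478 mm long (y), 150 mm deep (x), wall tops 75 mm above the floor; the strip, top at 34 mm, stands 20 mm out from its left side
- lock (a joint): turn of cam and lever about the vertical cam axis, rad, clockwise from above: 0 = locked stop, 2.2 = release stop, cam's low point facing the tray. Starts 0.05 to 0.45. Friction 0.15 N m, stays where left. Lever direction in runner_frame, counterclockwise from +x: 2.55 - value: locked it points back and left, swings out past +y and ends at 0.35, forward, always left of the tray
- lock_axis (a point): point on the vertical cam axis, 53 mm above the floor (mid-height of the red lever grip). The brass cam is a disc 44 mm across, centred 10 mm off this axis, 24 to 36 mm above the floor; a steel lock plate 5 mm thick lies below
- lever_grip (a point): point in the red lever grip, 70 mm from the cam axis, 53 mm above the floor. The grip is a bar 20 mm wide and 20 mm high (43 to 63 mm above the floor), from 39 to 95 mm from the axis, free underneath; nearer the axis it is a steel arm 14 mm wide, 46 to 52 mm above the floor
- tray_front (a point): middle of the outer face of the tray's upright front panel, 50 mm above the floor; the face looks towards the robot, along runner_frame's -x. Panel 482 mm wide, 22 to 92 mm above the floor, with a finger cut-out 100 mm wide in its top middle, lower edge 70 mm above the floor; at 50 mm height it is a plain flat face
- tray_floor (a point): centre of the tray's inner floor, on its upper face, 28 mm above the cupboard floor, moves with the tray; axes as runner_frame. Inner floor 136 mm (x) by 470 mm (y)
- sink_plug: black rubber sink plug, 49 mm across, 41 mm high with its wire ring; origin at the middle of its underside, z up. Plug, tap handle and clamp stand in the left 170 mm of the tray in any order
- tap_handle: chrome cross-head tap handle, 55 mm across, 50 mm high, origin at the middle of its underside, z up
- spring_clamp: steel spring clamp with orange tips lying along x, 104 mm long, 45 mm wide, 28 mm high; origin under its middle, z up
- bowl: green melamine bowl, 100 mm across the rim, 44 mm high, in the middle of the tray's length; origin at the middle of its underside, z up
- bleach_bottle: yellow bleach bottle with red cap, 72 mm across, 197 mm high, in the right-hand 170 mm of the tray; origin at the middle of its underside, z up
- glass_bottle: green glass bottle with steel twist cap, 60 mm across, 192 mm high, in the right-hand 170 mm of the tray, left or right of the bleach bottle; origin at the middle of its underside, z up
Mind the look-alikes: they are no part of the job. Leave any green look-alike of the sink_plug alone.

How it is judged:
By the outcome, as a careful person would: the job done as asked, in the order asked, and still so for the second after the job is handed in, with the robot touching nothing.
It also fails if it takes over 53 s, if anything falls off the work surface, if the arm or the gripper's body presses on something with over 40 N, if the wrist force passes 120 N, or if a joint passes its speed limit or range.

## Working session

There is one attempt and no reset: what is moved stays moved. The work goes in short steps, Python scripts to look and compute and a tool call to move; the robot and the scene stay as the last step left them, time stands still between calls to the robot, and variables do not carry over. Pictures are saved under pics/ and viewed, at most 10 in all, crops included, and the job is handed in when it is done.

Besides the shell and the picture viewer there is one more tool, called after "Emit:" by a JSON object that holds its "api" and its "payload". arm_command: Moves the arm, as the interface text tells. Its arguments: {"type":"object","properties":{"steps":{"type":"array","items":{"type":"array","items":{"type":"number"}}},"force":{"type":"number"}},"required":["steps"]}

```bash
mkdir -p pics
cat > h.py <<'E'
import numpy as np, cv2
from cell import monitor, imaging, job, find_in, trace
def ray(c,u,v,z):
    K=np.array(c["mtx"]);V=np.array(c["view"]);R=V[:3,:3];t=V[:3,3]
    d=R.T@np.linalg.inv(K)@[u,v,1];o=-R.T@t
    return o+d*(z-o[2])/d[2]
def proj(c,P):
    K=np.array(c["mtx"]);V=np.array(c["view"]);p=(V[:3,:3]@np.array(P,float)+V[:3,3]);q=K@p
    return q[:2]/q[2]
def save(c,n): cv2.imwrite("pics/"+n,cv2.cvtColor(c["img"],cv2.COLOR_RGB2BGR))
E
python3 - <<'E'
from h import *
print(monitor.read_state())
for n in ["scene","side"]:
    c=imaging.camera(n);save(c,n+"1.png")
    for t in ["lever_grip","tray_front","lock_axis","sink_plug","bowl","bleach_bottle"]:
        print(n,t,[(np.round(r["rect"]),round(r["p"],2)) for r in find_in(c,t)[:3]])
E
```

```text
{'clock': 0.0, 'joints': array([-6.65911654e-02,  3.00467209e-01,  1.52156899e+00,  1.39606878e-05,
        1.32071554e+00, -6.66022477e-02]), 'qd': array([ 0.00049913,  0.00185012, -0.00063323, -0.00103191, -0.00024926,
       -0.0011385 ]), 'effort': array([-1.53750298e-03, -5.31805658e+01, -3.52735734e+01,  7.07558286e-02,
        2.43994006e-02, -4.79655944e-05]), 'eef_pos': array([5.49759978e+02, 2.13439476e-02, 2.23893571e+02]), 'eef_rot': array([-3.14043703e+00, -9.06334753e-05,  1.57080389e+00]), 'wrist_force': array([ 0.00242934, -0.36492225,  0.5826092 ]), 'moment': array([-0.020077  , -0.02459402,  0.00722061]), 'finger_force': 0.0, 'finger_gap': 93.8324193112792}
scene lever_grip [(array([436., 235.,  39.,  49.]), 0.83)]
scene tray_front [(array([290., 284., 292., 149.]), 0.96), (array([303., 321., 316., 222.]), 0.54), (array([434., 234.,  40.,  50.]), 0.35)]
scene lock_axis [(array([304., 321., 317., 226.]), 0.65)]
scene sink_plug [(array([388., 251.,  30.,  21.]), 0.89), (array([400., 201.,  26.,  20.]), 0.85)]
scene bowl [(array([289., 277.,  54.,  50.]), 0.75)]
scene bleach_bottle [(array([179., 283.,  57.,  90.]), 0.75)]
side lever_grip [(array([303., 161.,  31.,  98.]), 0.73), (array([297., 337.,  62.,  57.]), 0.56)]
side tray_front [(array([278., 240., 112., 163.]), 0.87)]
side lock_axis [(array([240., 268., 188., 217.]), 0.81), (array([291., 269.,  69.,  26.]), 0.5)]
side sink_plug [(array([379., 296.,  33.,  33.]), 0.76), (array([293., 279.,  31.,  11.]), 0.71), (array([390., 340.,  38.,  34.]), 0.67)]
side bowl [(array([291., 215.,  52.,  37.]), 0.78)]
side bleach_bottle [(array([276., 242., 115., 171.]), 0.71), (array([297., 151.,  34.,  97.]), 0.62)]
```

View pics/scene1.png

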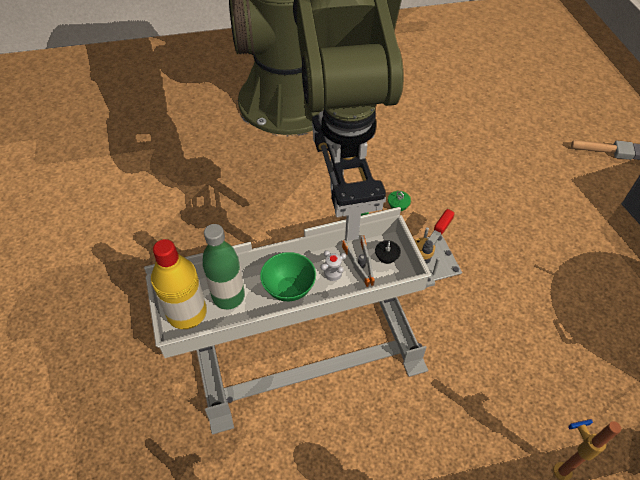

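View pics/side1.png

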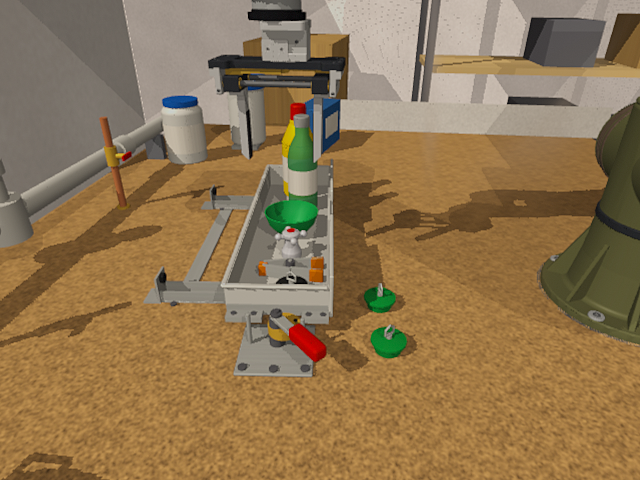

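The scene view shows the tray with its long side facing the robot. The red lever is at about (443,222), pointing back and left, and the bottles are at the right end. Two green plug look-alikes lie in front of the panel: (400,201) in scene, (380,298) and (389,341) in side. I'll leave those alone; the black plug in the tray is at (388,251). Next I'll enlarge the views for the fit points.

Run:
```python
import cv2,numpy as np
a=cv2.imread("pics/scene1.png")[190:330,350:480];b=cv2.imread("pics/side1.png")[230:390,200:420]
p=cv2.imread("pics/scene1.png")[200:360,130:430]
A=cv2.resize(a,None,fx=3,fy=3,interpolation=3)  #390x420
B=cv2.resize(b,None,fx=1.8,fy=1.8,interpolation=3)#396x288
C=np.zeros((600,800,3),np.uint8)
C[:A.shape[0],:390]=A;C[:288,395:395+396]=B
P=cv2.resize(p,None,fx=1.33,fy=1.33);C[300:300+P.shape[0],395:395+P.shape[1]]=P[:300]
cv2.imwrite("pics/crop1.png",C)
```

```text
(no output)
```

View pics/crop1.png

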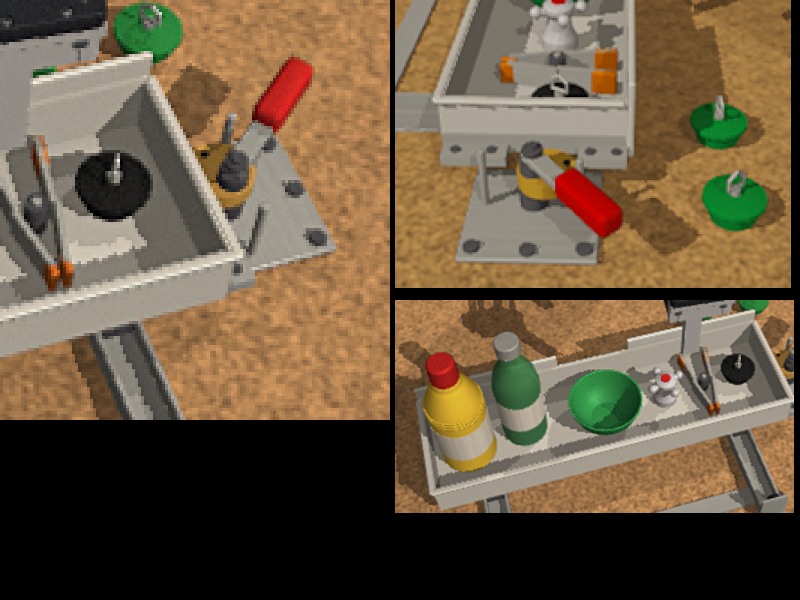

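Run:
```python
from h import *
from scipy.optimize import least_squares
cs=imaging.camera("scene");cd=imaging.camera("side")
for u,v,z in [(400.3,208.3,92),(145.8,267.7,92),(430,274.3,75),(160.8,346,75)]: print(np.round(ray(cs,u,v,z)))
M={}
for n,c in (("s",cs),("d",cd)):
    im=c["img"].astype(int); m=(im[...,0]>110)&(im[...,1]<60)&(im[...,2]<60)
    m=m.astype(np.uint8); b=(410,190,470,260) if n=="s" else (270,300,340,370)
    k=np.zeros_like(m);k[b[1]:b[3],b[0]:b[2]]=m[b[1]:b[3],b[0]:b[2]]
    M[n]=k;ys,xs=np.nonzero(k);print(n,k.sum(),xs.mean(),ys.mean())
obs=[(cs,(400.3,208.3),(2,241,92)),(cs,(145.8,267.7),(2,-241,92)),(cs,(430,274.3),(150,239,75)),(cs,(160.8,346),(150,-239,75)),
 (cs,(350+236/3,190+155/3),(75,274,58)),(cd,(200+(532-395)/1.8,230+150/1.8),(75,274,58))]
g={n:np.array(np.nonzero(M[n])).mean(1)[::-1] for n in M}
def w(p,P):
    c,s=np.cos(p[2]),np.sin(p[2]);return [p[0]+c*P[0]-s*P[1],p[1]+s*P[0]+c*P[1],P[2]]
def f(p):
    r=[proj(c,w(p,P))-np.array(o) for c,o,P in obs]
    a=2.55-p[3]
    G=w(p,(75+67*np.cos(a),274+67*np.sin(a),54))
    r+=[proj(cs,G)-g["s"],proj(cd,G)-g["d"]]
    return np.concatenate(r)
s=least_squares(f,[480,0,0,.2],loss="soft_l1");p=s.x
print(p,np.round(f(p).reshape(-1,2),1))
a=2.55-p[3]
for nm,P in (("axis",(75,274,53)),("grip",(75+70*np.cos(a),274+70*np.sin(a),53)),("front",(0,0,50)),("end",(75+95*np.cos(.35),274+95*np.sin(.35),53))): print(nm,np.round(w(p,P)),np.hypot(*w(p,P)[:2]))
np.save("p.npy",p)
for c,n in((cs,"scene"),(cd,"side")):
  for r in find_in(c,"sink_plug"): print(n,np.round(ray(c,*r["rect"][:2],15)),r["p"])
```

```text
[465. 136.  92.]
[ 506. -339.   92.]
[611. 150.  75.]
[ 655. -324.   75.]
s 227 444.6211453744493 220.215859030837
d 789 307.10392902408114 342.02915082382765
[ 4.81612561e+02 -1.00879678e+02  9.63614250e-02 -5.99646872e+00] [[ 0.7 -2.2]
 [-0.9  0.6]
 [ 0.4 -1.5]
 [-0.4 -0.3]
 [ 1.1  0.3]
 [-0.3 -1.7]
 [ 0.1  0. ]
 [ 0.1 -0. ]]
axis [530. 179.  53.] 559.3397055130301
grip [480. 228.  53.] 531.7779901098215
front [ 482. -101.   50.] 492.0643944950581
end [616. 220.  53.] 653.7506967207963
scene [509. 108.  15.] 0.81
scene [388. 167.  15.] 0.8
side [380. 168.  15.] 0.92
side [390.  77.  15.] 0.56
side [534.  44.  15.] 0.54
```

Emit:
{"api": "arm_command", "payload": {"steps": [[0.6, 45, -15, 0, -9], [0.6, 90, -30, 20, -18], [0.6, 135, -45, 40, -27], [0.6, 180, -60, 60, -36], [0.6, 228, -70, 80, -45], [0.6, 228, -70, 100, -45], [0.6, 228, -70, 115, -45], [0.6, 228, -70, 115, -45], [0.6, 228, -70, 115, -45]], "force": 8}}

```text
clock: 2.02
eef_pos: [480.5, 227.7, 110.2]
eef_rot: [3.141, 0.0, 2.355]
wrist_force: [-0.3, 0.4, -0.2]
finger_gap: 56.1
finger_force: 0.0
```

Run:
```python
from h import *
c=imaging.camera("wrist");p=np.load("p.npy")
a=2.55-(p[3]+2*np.pi if p[3]<-3 else p[3])+p[2]
cc,s=np.cos(p[2]),np.sin(p[2]);ax=np.array([p[0]+cc*75-s*274,p[1]+s*75+cc*274])
im=c["img"].copy()
for r in (0,39,70,95):
    q=proj(c,[*(ax+r*np.array([np.cos(a),np.sin(a)])),63 if r else 53]);print(r,np.round(q));cv2.circle(im,tuple(int(t) for t in q),4,(255,0,255),-1)
c["img"]=im;save(c,"wrist1.png")
```

```text
0 [310. 366.]
39 [309. 319.]
70 [309. 270.]
95 [309. 228.]
```

View pics/wrist1.png

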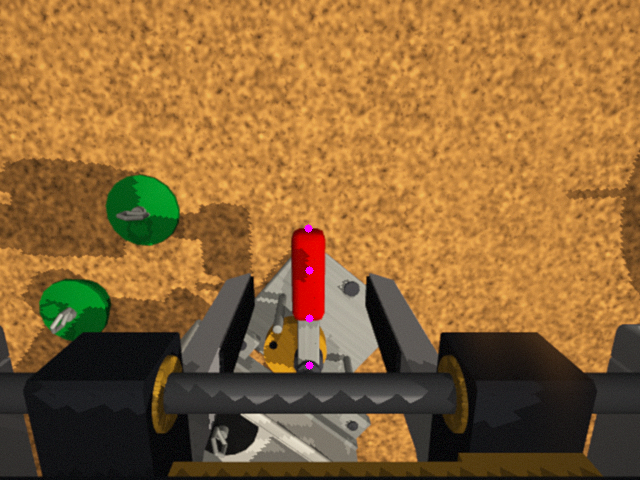

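The projected points (309,228–366) lie on the red lever, which is centred between the open fingers. The green plugs at (143,210) and (75,308) are well clear. I'll go down and take the grip lightly.

Emit:
{"api": "arm_command", "payload": {"steps": [[0.6, 0, 0, 25, 0], [0.6, 0, 0, 46, 0], [0.6, 0, 0, 46, 0], [0.1, 0, 0, 46, 0], [0.1, 0, 0, 46, 0], [0.1, 0, 0, 46, 0], [0.1, 0, 0, 46, 0]], "force": 8}}

```text
clock: 2.95
eef_pos: [480.0, 228.0, 63.7]
eef_rot: [3.141, 0.0, 2.356]
wrist_force: [-1.0, -0.3, 1.9]
finger_gap: 20.2
finger_force: 7.0
```

Run:
```python
# arc in tool axes: tool x along lever (outward), tool y = outward-clockwise tangent
import numpy as np
r=70
for d in np.arange(0,115.1,6.4): t=np.radians(d);print(round(d,1),round(r*(np.cos(t)-1)),round(r*np.sin(t)))
```

```text
0.0 0 0
6.4 0 8
12.8 -2 16
19.2 -4 23
25.6 -7 30
32.0 -11 37
38.4 -15 43
44.8 -20 49
51.2 -26 55
57.6 -32 59
64.0 -39 63
70.4 -47 66
76.8 -54 68
83.2 -62 70
89.6 -70 70
96.0 -77 70
102.4 -85 68
108.8 -93 66
```

Emit:
{"api": "arm_command", "payload": {"steps": [[0.1, 0, 8, 0, 6.4], [0.1, -2, 16, 0, 12.8], [0.1, -4, 23, 0, 19.2], [0.1, -7, 30, 0, 25.6], [0.1, -11, 37, 0, 32], [0.1, -15, 43, 0, 38.4], [0.1, -20, 49, 0, 44.8], [0.1, -26, 55, 0, 51.2], [0.1, -32, 59, 0, 57.6], [0.1, -39, 63, 0, 64], [0.1, -47, 66, 0, 70.4], [0.1, -54, 68, 0, 76.8], [0.1, -62, 70, 0, 83.2], [0.1, -70, 70, 0, 89.6], [0.1, -77, 70, 0, 96], [0.1, -81, 69, 0, 99], [0.1, -85, 68, 0, 102.4], [0.1, -85, 68, 0, 102.4]]}}

```text
clock: 5.2
eef_pos: [589.8, 216.5, 64.1]
eef_rot: [3.141, -0.005, 0.568]
wrist_force: [9.7, 4.2, -3.1]
finger_gap: 20.4
finger_force: 8.0
```

Emit:
{"api": "arm_command", "payload": {"steps": [[0.1, 0, 4, 0, 3], [0.1, -0.5, 8.5, 0, 7], [0.1, -1, 10, 0, 8], [0.1, -1, 12, 0, 8.5], [0.1, -1, 12, 0, 8.5]]}}

```text
clock: 5.82
eef_pos: [595.1, 205.8, 64.1]
eef_rot: [3.141, -0.004, 0.42]
wrist_force: [8.0, 4.2, -1.4]
finger_gap: 19.9
finger_force: 8.0
```

Run:
```python
from h import *
s=monitor.read_state();p=np.load("p.npy")
cc,sn=np.cos(p[2]),np.sin(p[2]);ax=np.array([p[0]+cc*75-sn*274,p[1]+sn*75+cc*274])
d=s["eef_pos"][:2]-ax;a=np.arctan2(d[1],d[0])
print(np.hypot(*d),"lock by pos",2.55-(a-p[2]),"by yaw",2.55-(s["eef_rot"][2]-p[2]),s["wrist_force"],s["moment"],s["finger_force"])
```

```text
70.47368099968469 lock by pos 2.2566873998140724 by yaw 2.225863031633186 [ 8.02870246  4.2047614  -1.38583148] [ 0.7063332  -1.46003377  0.03306024] 7.974040657281876
```

No stop reaction yet, so I'll push a little further.

Emit:
{"api": "arm_command", "payload": {"steps": [[0.1, 0, 2, 0, 1.5], [0.1, 0, 4, 0, 3], [0.1, 0, 4, 0, 3]]}}

```text
clock: 6.2
eef_pos: [595.4, 204.1, 64.0]
eef_rot: [-3.138, -0.002, 0.369]
wrist_force: [-1.9, 16.8, 1.4]
finger_gap: 22.7
finger_force: 7.8
```

Run:
```python
from h import *
s=monitor.read_state();print(s["wrist_force"],s["moment"])
c=imaging.camera("scene");save(c,"s2.png")
a=c["img"][180:330,340:500,::-1];d=imaging.camera("side")["img"][230:390,200:420,::-1]
A=cv2.resize(a,(400,375),interpolation=3);B=cv2.resize(d,(400,291),interpolation=3)
C=np.zeros((375,800,3),np.uint8);C[:,:400]=A;C[:291,400:]=B;cv2.imwrite("pics/crop2.png",C)
```

```text
[-1.86405721 16.84620677  1.38543668] [3.22209974 0.37609118 0.11183083]
```

View pics/crop2.png

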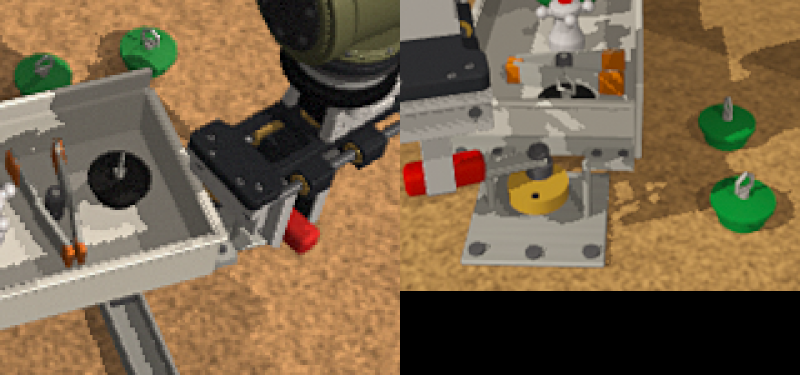

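The lever is on its release stop: the reaction is about 17 N and the cam's low side faces the tray. I'll let go and lift straight up.

Emit:
{"api": "arm_command", "payload": {"steps": [[0.4, 0, -2, 0, 0], [0.4, 0, -2, 0, 0], [0.4, 0, -2, 0, 0], [0.4, 0, -2, -40, 0], [0.4, 0, -2, -80, 0], [0.1, 0, -2, -120, 0], [0, 0, -2, -120, 0], [0, 0, -2, -120, 0]]}}

```text
clock: 7.3
eef_pos: [594.4, 203.3, 182.6]
eef_rot: [-3.142, 0.001, 0.368]
wrist_force: [0.2, -1.0, 0.1]
finger_gap: 11.4
finger_force: 0.0
```

Run:
```python
from h import *
s=monitor.read_state();p=np.load("p.npy");y=s["eef_rot"][2]
c,sn=np.cos(p[2]),np.sin(p[2])
def T(fx,fy,z):
    W=np.array([p[0]+c*fx-sn*fy,p[1]+sn*fx+c*fy]);d=W-s["eef_pos"][:2]
    return W.round(),"tool",np.round([d@[np.cos(y),np.sin(y)],d@[np.sin(y),-np.cos(y)],s["eef_pos"][2]-z])
print(s["clock"],s["eef_pos"],y,T(-45,30,120),"turn",np.degrees(y-(np.pi/2+p[2])))
m=imaging.camera("scene");d=imaging.camera("side")
for n,k in(("s",m),("d",d)):
    im=k["img"].astype(int); q=(im[...,0]>110)&(im[...,1]<60)&(im[...,2]<60)
    b=(400,190,490,290) if n=="s" else (170,290,340,380)
    ys,xs=np.nonzero(q[b[1]:b[3],b[0]:b[2]]);o=(xs.mean()+b[0],ys.mean()+b[1])
    W=ray(k,*o,54)[:2]-[p[0]+c*75-sn*274,p[1]+sn*75+c*274]
    print(n,len(xs),o,"r",np.hypot(*W),"lock",2.55-(np.arctan2(W[1],W[0])-p[2]))
```

```text
7.3 [594.43347534 203.26426634 182.58017366] 0.3680094941751506 (array([434., -75.]), 'tool', array([-250.,  202.,   63.])) turn -74.43571212166935
s 255 (np.float64(454.9294117647059), np.float64(266.84705882352944)) r 68.05336556282847 lock 2.211255585971603
d 810 (np.float64(223.7395061728395), np.float64(324.8135802469136)) r 67.348543217392 lock 2.211120384877855
```

The lever stays at 2.2 after letting go, in both views. Next I'll move in front of the panel, left of the bottles.

Emit:
{"api": "arm_command", "payload": {"steps": [[0, -31, 25, 0, -9], [0, -62, 50, 0, -18], [0, -93, 75, 0, -27], [0, -124, 100, 0, -36], [0, -155, 125, 0, -45], [0, -187, 151, 0, -55], [0, -219, 177, 0, -65], [0, -250, 202, 0, -74], [0, -250, 202, 0, -74], [0, -250, 202, 45, -74], [0, -250, 202, 90, -74], [0, -250, 202, 132, -74], [0, -250, 202, 132, -74]]}}

```text
clock: 9.02
eef_pos: [432.8, -74.0, 49.2]
eef_rot: [-3.136, -0.002, 1.659]
wrist_force: [0.0, 0.1, 1.2]
finger_gap: 0.5
finger_force: 0.0
```

Run:
```python
from h import *
c=imaging.camera("scene");cv2.imwrite("pics/s3.png",c["img"][...,::-1])
print(monitor.read_state()["joints"])
```

```text
[-2.52964900e-01  3.04505635e-01  1.97774123e+00  5.86706022e-05
  8.62016311e-01 -3.41097407e-01]
```

View pics/s3.png

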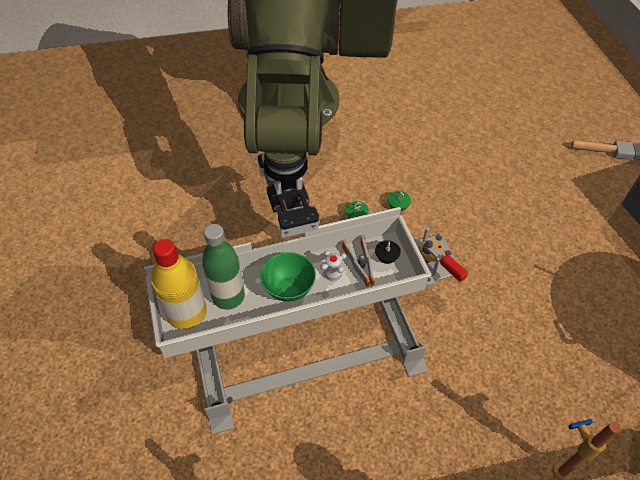

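The gripper stands before the panel at (298,222), the green bottle is clear of it, and the lever points forward at (454,266). I'll push slowly along tool y.

Emit:
{"api": "arm_command", "payload": {"steps": [[0, 0, 12, 0, 0], [0, 0, 24, 0, 0], [0, 0, 28, 0, 0], [0, 0, 30, 0, 0], [0, 0, 32, 0, 0], [0, 0, 34, 0, 0], [0, 0, 37, 0, 0], [0, 0, 40, 0, 0], [0, 0, 44, 0, 0], [0, 0, 48, 0, 0], [0, 0, 52, 0, 0], [0, 0, 56, 0, 0], [0, 0, 60, 0, 0], [0, 0, 64, 0, 0], [0, 0, 68, 0, 0], [0, 0, 72, 0, 0], [0, 0, 76, 0, 0], [0, 0, 79, 0, 0], [0, 0, 81, 0, 0], [0, 0, 82, 0, 0]]}}

```text
clock: 11.58
eef_pos: [515.9, -67.6, 51.4]
eef_rot: [-3.142, -0.0, 1.66]
wrist_force: [-3.4, -1.7, 1.6]
finger_gap: 0.6
finger_force: 1.5
```

Emit:
{"api": "arm_command", "payload": {"steps": [[0, 0, 2, 0, 0], [0, 0, 5, 0, 0], [0, 0, 9, 0, 0], [0, 0, 13, 0, 0], [0, 0, 17, 0, 0], [0, 0, 21, 0, 0], [0, 0, 25, 0, 0], [0, 0, 29, 0, 0], [0, 0, 33, 0, 0], [0, 0, 37, 0, 0], [0, 0, 41, 0, 0], [0, 0, 44, 0, 0], [0, 0, 47, 0, 0], [0, 0, 49, 0, 0], [0, 0, 51, 0, 0], [0, 0, 53, 0, 0], [0, 0, 54, 0, 0], [0, 0, 55, 0, 0], [0, 0, 55, 0, 0]]}}

```text
clock: 13.95
eef_pos: [570.8, -62.6, 51.4]
eef_rot: [3.141, -0.0, 1.66]
wrist_force: [-1.4, -0.9, -0.8]
finger_gap: 0.5
finger_force: 0.8
```

Emit:
{"api": "arm_command", "payload": {"steps": [[0, 0, 1, 0, 0], [0, 0, 2, 0, 0], [0, 0, 3, 0, 0], [0, 0, 4, 0, 0], [0, 0, 5, 0, 0], [0, 0, 5, 0, 0]]}}

```text
clock: 14.7
eef_pos: [574.1, -62.4, 51.5]
eef_rot: [-3.137, -0.001, 1.66]
wrist_force: [-17.7, -1.5, 10.2]
finger_gap: 0.2
finger_force: 9.0
```

The reaction is 18 N at the expected home position, so the tray is against the rear stop. I'll back off and check.

Emit:
{"api": "arm_command", "payload": {"steps": [[0, 0, -4, 0, 0], [0, 0, -20, 0, 0], [0, 0, -60, 0, 0], [0, 0, -100, 0, 0], [0, 0, -110, 0, 0], [0, 0, -110, 0, 0]]}}

```text
clock: 15.45
eef_pos: [466.8, -72.2, 51.9]
eef_rot: [3.14, 0.0, 1.66]
wrist_force: [-0.1, -0.2, -0.4]
finger_gap: 0.5
finger_force: 0.0
```

Run:
```python
from h import *
p=np.load("p.npy");c,s=np.cos(p[2]),np.sin(p[2])
k=imaging.camera("scene");im=k["img"].copy()
for P in [(112,241,92),(112,-241,92),(260,239,75),(260,-239,75),(75+95*np.cos(.35),274+95*np.sin(.35),53)]:
    q=proj(k,[p[0]+c*P[0]-s*P[1],p[1]+s*P[0]+c*P[1],P[2]]);cv2.circle(im,tuple(int(round(t)) for t in q),2,(255,0,255),-1)
C=cv2.resize(im[190:440,120:490,::-1],(800,540),interpolation=3);cv2.imwrite("pics/f.png",C)
```

```text
(no output)
```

View pics/f.png

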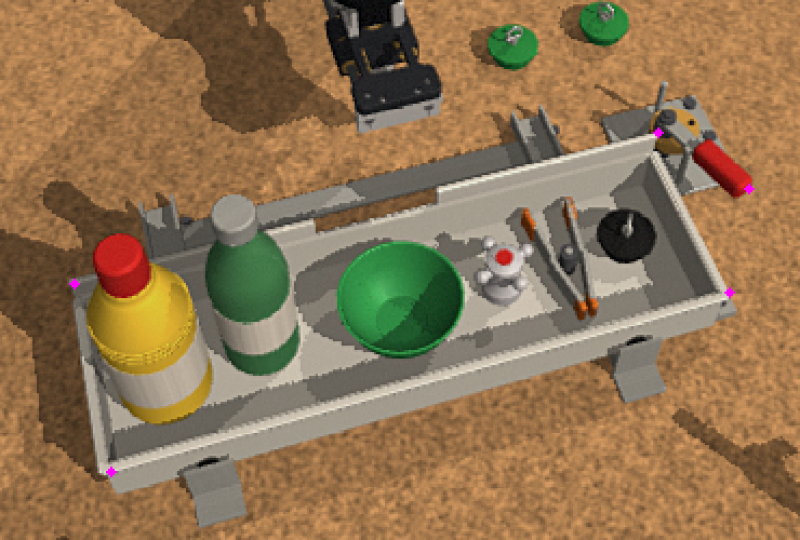

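The tray corners lie on the predicted home marks, and the lever tip at (748,188) lies on the release mark. All the things stand as before and the gripper is clear.

```bash
python3 -c "
from cell import job
print(job.sign_off())"
```

```text
the job is handed in; nothing more can be done
None
```

The lever is at its release stop, the tray was then pushed home against its rear stop with everything in it still standing, and the job was handed in with the robot clear after about 15.5 s.

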